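Screw down and aim the bench extractor nozzle, then switch it on

ROBOT

A 6-joint arm with a two-finger parallel gripper is mounted at the origin on the work surface. World frame = base frame: x ahead of the robot, y to its left, z up, the work surface at z = 0. Lengths are in m, angles in rad, forces in N, time in s.
With the tool pointing down it reaches from about 0.275 to 0.85 m from the base axis. Payload 19 kg.
Tool frame: the origin (TCP) lies on the centre line of the jaws, within the pads' length; the fingertips stand 14 mm ahead of it and the grasp point (between the pads) lies 5 mm behind it (env.finger_overhang is the z of the fingertips in the tool frame, in m); z points along the fingers, y is the line along which they close (so a half turn about z gives the same grasp; the last joint's range is limited). The gripper opens to 85 mm and grips with 20 to 120 N. Pads are 22 mm wide; open, the fingers measure 114 mm over their backs; the gripper's body (76 mm by 85 mm) begins 54 mm behind the grasp point. The pads swing forward as they close: fully open they stand 13 mm farther back than shut.
Start: joints at [-1.476, 0.15, 1.437, -0, 1.554, -0.134], TCP at [0.13, -0.56, 0.245] pointing down, gripper open.
Joint ranges: [-2.8, 2.8], [-0.68, 2.1], [0.12, 2.68], [-1.39, 4.53], [0.16, 2.79], [-2.81, 2.81]. Speed limits (rad/s): [1.89, 1.89, 2.22, 3.01, 3.01, 3.01].

INTERFACE

Orientations are given as a unit quaternion [x, y, z, w].
In Python, from bench import env gives the robot as it stands.
- The arm moves only by the tool drive_tool, never from a script. Its argument "rows" is a list of rows, each a list of 4 numbers: the shift along the tool's x, y, z in cm, then the turn about the tool's z in rad. In form: [[dx, dy, dz, turn], ...]. A call has 1 to 10 rows; each row is the pose to reach, as a shift and turn from the pose commanded when the call began, along the tool's axes at that moment; what a row does not reach only later rows make up. A row lasts 1/10 s, in which the tool goes at most 50 mm and 8.59 degrees, less where a joint would pass 70% of its speed; a pose out of reach is approached as far as the arm can. A call with a gripper value outside its range is refused whole. "gripper" is the opening, from 0 (shut) to 1 (fully open), set as the call begins (left out, the last holds). The fingers move at their own pace and stop on an object; "squeeze" is the grip in N (left out, the last holds). Time passes only in rows, so rows that repeat a pose let the fingers close. It gives the time, the measured TCP pose, the force, the opening and the grip force at its end, in the units of the state.
- env.get_state(): the state, without advancing time (a new reading comes with each control period).
- env.capture(name): name is "scene" or "side" or "wrist"; returns a dict with "frame" (384x512x3 uint8, red, green, blue), "mtx" (3x3 intrinsics, pixels), "R" (3x3) and "t" (3): a world point X has camera coordinates R X + t. Camera axes: x right, y down, z forward; pixel columns grow to the right and rows downward; lengths in m; the calibration is good to about 2 mm. A picture is of the moment at which its call begins. There is no depth.
- env.finish_job(): hands the job in; it is judged then, once.
The state is a dict: "t": time; "qpos": joint angles; "qd": joint speeds; "joint_efforts": joint torques, N m; "ee_pos": TCP position; "ee_rot": TCP orientation; "force": force on the tool from outside, world axes, zero at the start; "moment": the same for the moment, N m; "opening": finger opening in m; "grasp_force": force on a finger pad.
Only numpy, scipy, OpenCV 4.12 (cv2) and the standard library are available. Lean on these libraries where they do the work, as an engineer would, in place of code of your own. Each camera call takes 0.05 s, during which the arm holds its last target. There are 200 camera calls.

TASK

Screw the extractor's four-mouthed nozzle down (clockwise seen from above) until you feel its hidden rubber seal take hold and resist, then go on only until one of the four mouths next points straight at the middle of the circuit board in the holder; going on another quarter turn may crush the seal. Let go of the nozzle there, then tip the switch lever fully over to its on side. Leave the other things on the bench where they are.

Things in the scene. Friction and masses are not known exactly. Their poses are not given: they have to be found in the camera images.
- nozzle: Grey plastic nozzle head screwed on the extractor stand's collar, with four like spouts in a level cross. Origin on the upright screw axis at the height of the spouts' centre line: 105 mm above the bench at the start, up to 11 mm lower later. Spouts along its x, y, -x and -y, turned anyhow at the start; z up. Cap 74 mm across, 30 mm below to 25 mm above the origin; tubes 28 mm across.
- mouth (a point): Centre of the open end of the mouth on the x side, 120 mm from the axis (the others lie every 90 degrees). Each mouth piece is a box, 80 to 120 mm from the axis, 46 mm wide, 30 mm high, flat upright sides, centred on its tube; it can be pushed round by a side with shut fingers, or the tube gripped. Within 150 mm of the axis nothing else is taller than 75 mm.
- collar (a point): Top of the metal collar, on the screw axis, 88 mm up, inside the cap. Right-hand thread, 4 mm a turn; loose it takes 0.06 N m plus 0.05 per rad/s. A quarter to 1 3/4 turns from the start (hidden, never the same) the rubber seal inside takes hold: within a quarter turn the torque grows by 0.45 N m, then by 0.45 more per turn; it stays where left. Over 0.45 turns past the first firm hold the seal is crushed.
- board (a point): Middle of the top of the green circuit board, 62 mm above the bench, clamped level in a fixed holder (150 by 75 mm, 72 mm high): what the mouth must point at, seen from above.
- stand: Fixed extractor stand: dark foot 124 mm across and 12 mm high, with an upright metal collar 62 mm across up to 88 mm. Origin at the centre of its underside, on the screw axis.
- switch (a joint): Angle of the switch lever, rad: 0 off as at the start, leaning to the -x side of its block; 1.0 fully on, leaning to the +x side. It turns with light friction (0.06 N m) and stays where it is left.
- switch_tip (a point): Centre of the black ball (26 mm across) at the end of the switch lever, 80 mm from the hinge; about 92 mm above the bench at both ends of its swing, 102 mm at mid-swing. It moves 77 mm horizontally from off to on.
- switch_base: Fixed grey switch block, 70 by 50 by 25 mm, origin at the centre of its underside; the lever's hinge line lies 22 mm above the origin along its own y, and the ball goes from its -x side (off) to its +x side (on).
- drive: Bystander: loose hard disk drive, 147 by 102 by 26 mm, origin under its centre.
- bin: Bystander: loose yellow open bin, 130 by 100 by 50 mm, origin under its centre.
- screwdriver: Bystander: loose screwdriver about 200 mm long lying on the bench near the robot.
- lens_cup: Bystander: loose glass cup, 72 mm across, 50 mm high, origin under its centre.
Mind the look-alikes: they are no part of the job. What is shaped like the switch_base but orange is not meant.

How it is judged:
By the outcome, as a careful person would: the job done as asked, in the order asked, and still so for the second after the job is handed in, with the robot touching nothing.
It also fails if it takes over 72 s, if anything falls off the work surface, if the arm or the gripper's body presses on something with over 40 N, if the wrist force passes 120 N, or if a joint passes its speed limit or range.

## Working session

There is one attempt and no reset: what is moved stays moved. The work goes in short steps, Python scripts to look and compute and a tool call to move; the robot and the scene stay as the last step left them, time stands still between calls to the robot, and variables do not carry over. Pictures are saved under pics/ and viewed, at most 10 in all, crops included, and the job is handed in when it is done.

Besides the shell and the picture viewer there is one more tool, called after "Call:" as name([rows], argument=value, ...), one row to a line, values as JSON. drive_tool: Moves the arm, as the interface text tells. Its arguments: {"type":"object","properties":{"rows":{"type":"array","items":{"type":"array","items":{"type":"number"}}},"gripper":{"type":"number"},"squeeze":{"type":"number"}},"required":["rows"]}

```bash
mkdir -p pics
cat > h.py <<'E'
import numpy as np, cv2, pickle
from bench import env
def snap(n,f):
    c=env.capture(n); cv2.imwrite(f'pics/{f}.png',c['frame'][:,:,::-1]); pickle.dump(c,open(f'pics/{f}.pkl','wb')); return c
def load(f): return pickle.load(open(f'pics/{f}.pkl','rb'))
def atz(c,uv,z):
    R,t,K=map(np.array,(c['R'],c['t'],c['mtx'])); o=-R.T@t; d=R.T@np.linalg.solve(K,[uv[0],uv[1],1.]); return o+d*(z-o[2])/d[2]
def proj(c,X):
    p=(np.array(c['R'])@np.array(X,float).T).T+c['t']; p=p@np.array(c['mtx']).T; return p[...,:2]/p[...,2:]
E
python3 - <<'E'
from h import *
a=snap('scene','s0');b=snap('side','d0')
for c in(a,b): print(-np.array(c['R']).T@c['t'], np.array(c['R'])[2])
print(env.get_state())
E
```

```text
[1.25505754 0.1261397  0.75655   ] [-0.69711742 -0.11760007 -0.70724644]
[ 0.35380637 -0.82596866  0.72981335] [ 0.22631413  0.7564056  -0.6137039 ]
{'t': 0.1, 'qpos': array([-1.47598891e+00,  1.50929346e-01,  1.43790975e+00,  8.14110963e-06,
        1.55383696e+00, -1.33987006e-01]), 'qd': array([ 2.92693170e-04, -5.18852647e-04, -2.36818940e-03,  8.81478967e-04,
       -8.05890090e-05, -2.65364283e-04]), 'joint_efforts': array([ 4.76114059e-03, -7.14381409e+01, -5.71786308e+01, -3.01070349e-04,
        7.15947637e-03, -1.78279527e-05]), 'ee_pos': array([ 0.13038338, -0.55981713,  0.24476811]), 'ee_rot': array([ 9.93463634e-01,  1.14147772e-01,  1.46802407e-05, -5.41515142e-04]), 'force': array([ 0.72588329, -0.2604844 , -1.00334207]), 'moment': array([-0.07752182,  0.03577181, -0.05601366]), 'grasp_force': 0.0, 'opening': 0.08540995761481641}
```

View pics/s0.png

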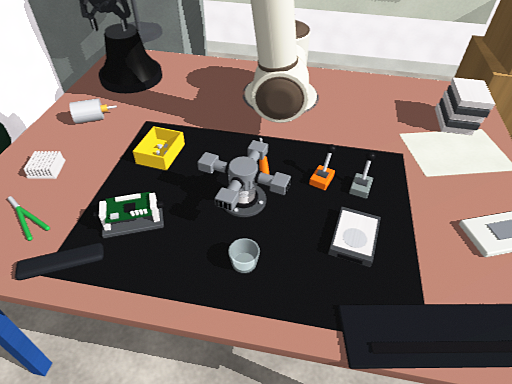

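View pics/d0.png

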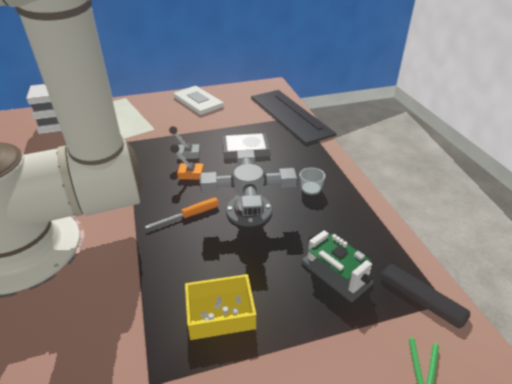

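The scene view shows the nozzle at about (243,168), the board at (130,212), the grey switch at (362,183) with its ball at (371,156), and the orange look-alike at (322,178). The side view shows the nozzle cap at (249,175), the board at (340,256) and the grey switch at (188,152). I'll enlarge both for accuracy.

Run:
```python
from h import *
a=cv2.imread('pics/s0.png');b=cv2.imread('pics/d0.png')
A=cv2.resize(a[130:245,90:385],(796,310),interpolation=cv2.INTER_CUBIC) # x2.698
B=cv2.resize(b[120:300,160:385],(725,580),interpolation=cv2.INTER_CUBIC)[:290*2]
cv2.imwrite('pics/ca.png',A);cv2.imwrite('pics/cb.png',B)
a,b=load('s0'),load('d0')
print('cap',atz(a,(243,161),.130),atz(b,(249,173),.130))
print('board',atz(a,(130,209),.062),atz(b,(340,254),.062))
print('ball',atz(a,(371,156),.092),atz(b,(173,130),.092))
print('sw',atz(a,(361,180),.025),atz(b,(188,150),.025))
```

```text
cap [ 0.55361694 -0.02730077  0.13      ] [ 0.56747758 -0.03205364  0.13      ]
board [ 0.70908257 -0.27873365  0.062     ] [ 0.70196739 -0.28785615  0.062     ]
ball [0.41891916 0.30477428 0.092     ] [0.41726586 0.30006682 0.092     ]
sw [0.44815709 0.2914965  0.025     ] [0.45336524 0.2799221  0.025     ]
```

View pics/ca.png

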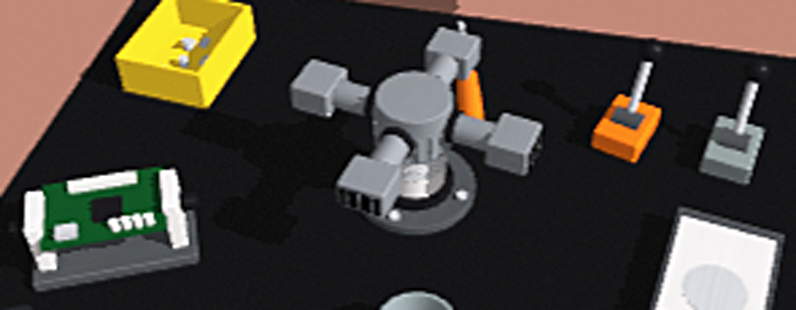

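View pics/cb.png

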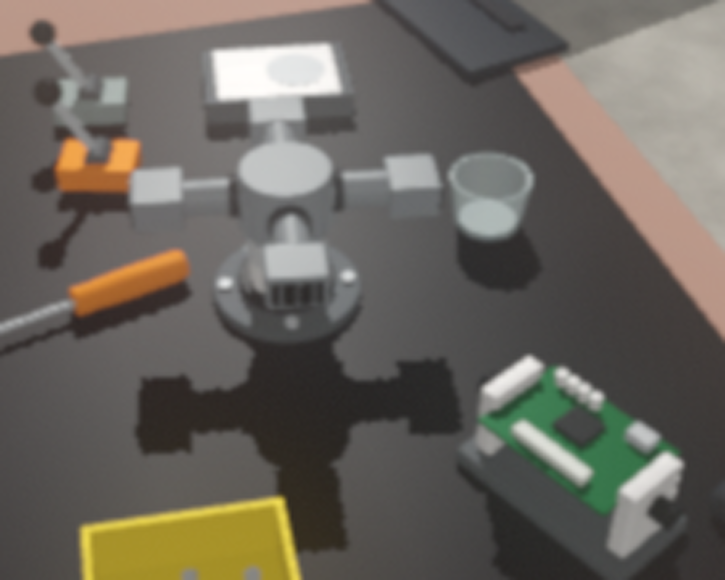

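The crops show the four mouth tops clearly: in A at about (370,170), (321,75), (455,42) and (515,129), and in B at (158,181), (412,170), (295,261) and (277,110). The board centre is at B (579,436) and A (110,210), and the grey switch's ball is at A (763,70) and B (42,33). I'll fit the poses from these.

```bash
cat >> h.py <<'E'
from scipy.optimize import least_squares
def ua(p): return np.array(p)/2.698+[90,130]
def ub(p): return np.array(p)/3.222+[160,120]
E
python3 - <<'E'
from h import *
a,b=load('s0'),load('d0')
def tri(pa,pb,z=None):
    f=lambda X:np.r_[proj(a,X if z is None else [*X,z])-pa,proj(b,X if z is None else [*X,z])-pb]
    r=least_squares(f,[.5,0,.1] if z is None else [.5,0]);return r.x.round(4),r.fun.round(1)
print('board',tri(ua((110,209)),ub((579,436)),.062))
print('ball',tri(ua((763,70)),ub((42,33))), tri(ua((763,70)),ub((42,33)),.092))
print('blk top',tri(ua((740,133)),ub((92,94)),.025))
print('oball',tri(ua((655,47)),ub((46,92))))
print('cap',tri(ua((414,92)),ub((285,168)),.130))
PA=ua([(370,170),(515,129),(455,42),(321,75)]);PB=ub([(412,170),(277,110),(158,181),(295,261)])
def M(p):
    g=p[2]+np.arange(4)*np.pi/2
    return np.c_[p[0]+.1*np.cos(g),p[1]+.1*np.sin(g),np.full(4,.12)]
f=lambda p:np.r_[(proj(a,M(p))-PA).ravel(),(proj(b,M(p))-PB).ravel()]
r=least_squares(f,[.56,-.03,0]);print('noz',r.x,np.degrees(r.x[2]),r.fun.round(1))
n=r.x
for f_,c in(('s0',a),('d0',b)):
    im=cv2.imread(f'pics/{f_}.png'); im=cv2.resize(im,None,fx=3,fy=3,interpolation=cv2.INTER_CUBIC)
    for k in range(4):
        g=n[2]+k*np.pi/2;R=np.array([[np.cos(g),-np.sin(g)],[np.sin(g),np.cos(g)]])
        for z in(.09,.12):
            q=np.array([[.08,-.023],[.12,-.023],[.12,.023],[.08,.023]])@R.T+n[:2]
            cv2.polylines(im,[np.int32(3*proj(c,np.c_[q,np.full(4,z)])+1)],True,(0,0,255) if z>.1 else (0,255,0),1)
    t=np.linspace(0,6.28,40)
    cv2.polylines(im,[np.int32(3*proj(c,np.c_[n[0]+.037*np.cos(t),n[1]+.037*np.sin(t),0*t+.13])+1)],True,(0,255,255),1)
    cv2.polylines(im,[np.int32(3*proj(c,np.c_[n[0]+.062*np.cos(t),n[1]+.062*np.sin(t),0*t+.012])+1)],True,(255,255,0),1)
    o=im[390:690,560:900] if f_=='s0' else im[400:700,560:900]
    cv2.imwrite(f'pics/o_{f_}.png',o)
A=cv2.imread('pics/o_s0.png');B=cv2.imread('pics/o_d0.png');cv2.imwrite('pics/o.png',np.hstack([A,B]))
E
```

```text
board (array([ 0.7014, -0.2851]), array([-1.9, -1.1, -0.5, -2.2]))
ball (array([0.4165, 0.3093, 0.0886]), array([-0.4,  0.7, -0.5, -0.7])) (array([0.4179, 0.3079]), array([-0.7, -0. , -0.2, -1.5]))
blk top (array([0.4522, 0.2968]), array([-1.4,  1.9, -1.8, -1.9]))
oball (array([0.4062, 0.198 , 0.0918]), array([-0.5,  0.7, -0.6, -0.7]))
cap (array([ 0.5667, -0.0249]), array([-0.6,  0.4, -0.5, -0.7]))
noz [ 0.56759886 -0.02352679 -0.20245906] -11.60004976708505 [-0.8  0.9 -0.3  0.7 -0.6 -0.6 -0.9 -0.3 -0.3 -0.5 -0.3 -1.7 -0.8  0.1
 -0.5 -1.3]
```

View pics/o.png

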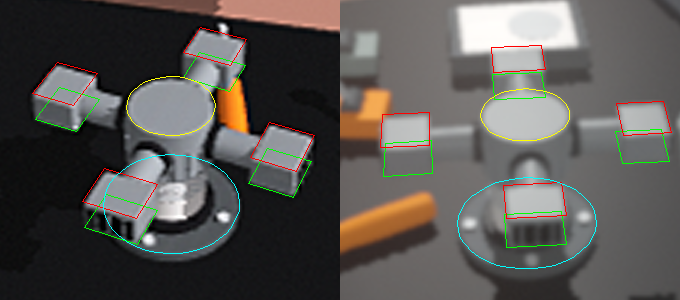

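Call:
drive_tool([
  [3, -1.7, 0, 0.1],
  [7, -3.9, 0, 0.2287],
  [11, -6.1, 0, 0.2287],
  [15.5, -8.6, 0, 0.2287],
  [20, -11.1, 0, 0.2287],
  [24.5, -13.6, 0, 0.2287],
  [29, -16.1, 0, 0.2287],
  [33.5, -18.6, 0, 0.2287],
  [38, -21.1, 0, 0.2287],
  [42, -23.3, 0, 0.2287],
], gripper=0, squeeze=30)

```text
t: 1.1
ee_pos: [0.4844, -0.239, 0.2452]
ee_rot: [1.0, 0.0, -0.0, -0.0]
force: [0.1, -0.8, -0.1]
opening: 0.0002
grasp_force: 0.0
```

Run:
```python
from h import *
for p0 in [-85.25-45*k for k in range(-1,8)]:
    n=9; f=np.radians(p0-np.arange(n+1)*5)
    x=10.5*np.cos(f);y=10.5*np.sin(f)
    print(p0,'->',p0-45,[[round(float(x[i]-x[0]),2),round(float(y[0]-y[i]),2),0,0] for i in range(1,n+1)])
s=env.get_state();print(s['ee_pos'],s['ee_rot'],s['opening'])
```

```text
-40.25 -> -85.25 [[-0.62, 0.67, 0, 0], [-1.3, 1.29, 0, 0], [-2.03, 1.84, 0, 0], [-2.8, 2.33, 0, 0], [-3.62, 2.75, 0, 0], [-4.47, 3.1, 0, 0], [-5.34, 3.37, 0, 0], [-6.24, 3.56, 0, 0], [-7.14, 3.68, 0, 0]]
-85.25 -> -130.25 [[-0.92, 0.04, 0, 0], [-1.83, -0.01, 0, 0], [-2.74, -0.13, 0, 0], [-3.63, -0.33, 0, 0], [-4.5, -0.61, 0, 0], [-5.35, -0.97, 0, 0], [-6.16, -1.39, 0, 0], [-6.93, -1.89, 0, 0], [-7.65, -2.45, 0, 0]]
-130.25 -> -175.25 [[-0.67, -0.62, 0, 0], [-1.29, -1.3, 0, 0], [-1.84, -2.03, 0, 0], [-2.33, -2.8, 0, 0], [-2.75, -3.62, 0, 0], [-3.1, -4.47, 0, 0], [-3.37, -5.34, 0, 0], [-3.56, -6.24, 0, 0], [-3.68, -7.14, 0, 0]]
-175.25 -> -220.25 [[-0.04, -0.92, 0, 0], [0.01, -1.83, 0, 0], [0.13, -2.74, 0, 0], [0.33, -3.63, 0, 0], [0.61, -4.5, 0, 0], [0.97, -5.35, 0, 0], [1.39, -6.16, 0, 0], [1.89, -6.93, 0, 0], [2.45, -7.65, 0, 0]]
-220.25 -> -265.25 [[0.62, -0.67, 0, 0], [1.3, -1.29, 0, 0], [2.03, -1.84, 0, 0], [2.8, -2.33, 0, 0], [3.62, -2.75, 0, 0], [4.47, -3.1, 0, 0], [5.34, -3.37, 0, 0], [6.24, -3.56, 0, 0], [7.14, -3.68, 0, 0]]
-265.25 -> -310.25 [[0.92, -0.04, 0, 0], [1.83, 0.0
[... 185 characters left out ...]
0], [1.29, 1.3, 0, 0], [1.84, 2.03, 0, 0], [2.33, 2.8, 0, 0], [2.75, 3.62, 0, 0], [3.1, 4.47, 0, 0], [3.37, 5.34, 0, 0], [3.56, 6.24, 0, 0], [3.68, 7.14, 0, 0]]
-355.25 -> -400.25 [[0.04, 0.92, 0, 0], [-0.01, 1.83, 0, 0], [-0.13, 2.74, 0, 0], [-0.33, 3.63, 0, 0], [-0.61, 4.5, 0, 0], [-0.97, 5.35, 0, 0], [-1.39, 6.16, 0, 0], [-1.89, 6.93, 0, 0], [-2.45, 7.65, 0, 0]]
-400.25 -> -445.25 [[-0.62, 0.67, 0, 0], [-1.3, 1.29, 0, 0], [-2.03, 1.84, 0, 0], [-2.8, 2.33, 0, 0], [-3.62, 2.75, 0, 0], [-4.47, 3.1, 0, 0], [-5.34, 3.37, 0, 0], [-6.24, 3.56, 0, 0], [-7.14, 3.68, 0, 0]]
[ 0.48439964 -0.23901563  0.24522461] [ 9.99999996e-01  6.85631283e-05 -4.44800782e-05 -4.11874009e-05] 0.00021316848130655615
```

Call:
drive_tool([
  [4.5, -4, 0, 0],
  [9, -8, 0, 0],
  [13, -11.8, 0, 0],
  [13.84, -12.56, 2, 0],
  [13.84, -12.56, 6, 0],
  [13.84, -12.56, 10, 0],
  [13.84, -12.56, 13, 0],
  [13.84, -12.56, 14.8, 0],
  [13.84, -12.56, 14.8, 0],
  [13.84, -12.56, 14.8, 0],
])

```text
t: 2.1
ee_pos: [0.6218, -0.1152, 0.0978]
ee_rot: [1.0, 0.0, -0.0, -0.0]
force: [0.3, -1.4, -0.3]
opening: 0.0002
grasp_force: 0.0
```

Call:
drive_tool([
  [-0.8, 0.4, 0, 0],
  [-1.6, 0.7, 0, 0],
  [-2.4, 1.0, 0, 0],
  [-3.2, 1.3, 0, 0],
  [-4.1, 1.5, 0, 0],
  [-4.93, 1.66, 0, 0],
  [-4.93, 1.66, 0, 0],
])

```text
t: 2.8
ee_pos: [0.5714, -0.132, 0.0975]
ee_rot: [1.0, -0.0, -0.0, -0.0]
force: [1.3, -0.5, -0.8]
opening: 0.0003
grasp_force: 0.0
```

Run:
```python
from h import *
for i in range(5):
    s=env.get_state();print(s['t'],s['ee_pos'].round(4),s['force'].round(2),s['moment'].round(3)); snap('scene','s1')
```

```text
2.8 [ 0.5714 -0.132   0.0975] [ 1.31 -0.51 -0.8 ] [-0.053 -0.036 -0.03 ]
2.85 [ 0.572  -0.1319  0.0975] [0.35 0.33 0.44] [-0.011 -0.021 -0.022]
2.9 [ 0.5723 -0.1319  0.0975] [-0.39  0.67 -0.58] [-0.008  0.019  0.057]
2.95 [ 0.5725 -0.1318  0.0974] [-0.18 -0.08  0.42] [ 0.047 -0.028 -0.044]
3.0 [ 0.5725 -0.1318  0.0973] [ 0.13  0.18 -0.03] [ 0.016 -0.     0.023]
```

Call:
drive_tool([
  [-0.7, -0.2, 0, 0],
  [-1.5, -0.3, 0, 0],
  [-2.42, -0.45, 0, 0],
  [-3.31, -0.65, 0, 0],
  [-4.18, -0.93, 0, 0],
  [-5.03, -1.29, 0, 0],
  [-5.84, -1.71, 0, 0],
  [-6.61, -2.21, 0, 0],
  [-7.33, -2.77, 0, 0],
])

```text
t: 3.95
ee_pos: [0.4984, -0.1037, 0.0973]
ee_rot: [1.0, 0.0, 0.0, -0.0]
force: [1.7, -0.4, 0.7]
opening: -0.0
grasp_force: 0.4
```

Run:
```python
from h import *
for i in range(4):
    s=env.get_state();print(s['t'],s['ee_pos'].round(4),s['force'].round(2),s['moment'].round(3)); snap('scene','s1')
p=s['ee_pos'][:2]-[.567,-.024];print(np.hypot(*p),np.degrees(np.arctan2(p[1],p[0])))
c=snap('side','d1')
cv2.imwrite('pics/m1.png',np.vstack([cv2.resize(cv2.imread('pics/s1.png')[120:240,180:320],None,fx=3,fy=3),cv2.resize(cv2.imread('pics/d1.png')[140:220,180:320],None,fx=3,fy=3)]))
```

```text
3.95 [ 0.4984 -0.1037  0.0973] [ 1.69 -0.41  0.72] [-0.057 -0.135 -0.003]
4.0 [ 0.4976 -0.1029  0.0973] [0.36 0.6  0.49] [-0.016 -0.025  0.034]
4.05 [ 0.4982 -0.1033  0.0974] [ 0.77  0.1  -0.27] [-0.046  0.008  0.013]
4.1 [ 0.4987 -0.1037  0.0975] [ 0.83 -0.11  0.98] [-0.019  0.019 -0.049]
0.1049691054708282 -130.56005137019883
```

View pics/m1.png

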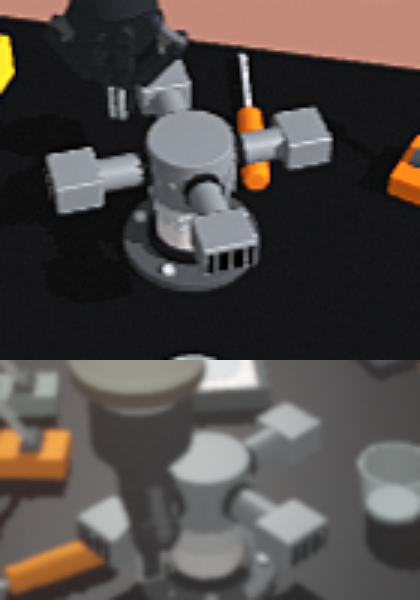

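The nozzle has turned with the finger. In the scene crop, the mouth tops are now at about (226,230), (302,125) and (75,165).

```bash
cat >> h.py <<'E'
def fit(c,P,ks,z,th0):
    "mouth-top pixel centres P of mouths at th+90k -> x,y,angle"
    P=np.array(P,float)
    def f(p):
        g=np.radians(p[2]*100)+np.array(ks)*np.pi/2
        return (proj(c,np.c_[p[0]+.1*np.cos(g),p[1]+.1*np.sin(g),np.full(len(ks),z)])-P).ravel()
    r=least_squares(f,[.567,-.024,th0/100]); return r.x*[1,1,100],r.fun.round(1)
E
python3 - <<'E'
from h import *
P=np.array([(226,230),(302,125),(75,165)])/3+[180,120]
print(fit(load('s1'),P,[0,1,3],.1195,27))
E
```

```text
(array([ 5.69420254e-01, -2.17202624e-02,  2.69585698e+01]), array([-0.4, -0.6,  0.6, -0.1, -0.2,  0.6]))
```

Call:
drive_tool([
  [-0.67, -0.62, 0, 0],
  [-1.29, -1.3, 0, 0],
  [-1.84, -2.03, 0, 0],
  [-2.33, -2.8, 0, 0],
  [-2.75, -3.62, 0, 0],
  [-3.1, -4.47, 0, 0],
  [-3.37, -5.34, 0, 0],
  [-3.56, -6.24, 0, 0],
  [-3.68, -7.14, 0, 0],
])

```text
t: 5.1
ee_pos: [0.4621, -0.0319, 0.0973]
ee_rot: [1.0, 0.0, -0.0, -0.0]
force: [0.1, -0.6, 0.1]
opening: 0.0
grasp_force: 0.5
```

Call:
drive_tool([
  [-0.04, -0.92, 0, 0],
  [0.01, -1.83, 0, 0],
  [0.13, -2.74, 0, 0],
  [0.33, -3.63, 0, 0],
  [0.61, -4.5, 0, 0],
  [0.97, -5.35, 0, 0],
  [1.39, -6.16, 0, 0],
  [1.89, -6.93, 0, 0],
  [2.45, -7.65, 0, 0],
])

```text
t: 6.0
ee_pos: [0.4872, 0.0445, 0.0973]
ee_rot: [1.0, 0.0, -0.0, -0.0]
force: [-0.6, -1.1, 0.0]
opening: -0.0001
grasp_force: 0.4
```

```bash
cat > m.py <<'E'
from h import *
F=[]
for i in range(8):
    s=env.get_state();F.append(np.r_[s['force'],s['moment']]); env.capture('wrist')
p=s['ee_pos'][:2]-[.567,-.024];F=np.mean(F,0)
print(s['t'],s['ee_pos'].round(4),F.round(3),'rho,phi',np.hypot(*p).round(4),np.degrees(np.arctan2(p[1],p[0])).round(2),'torque',(p[0]*F[1]-p[1]*F[0]).round(3))
E
python3 m.py
```

```text
6.35 [0.4866 0.0436 0.0973] [ 0.076 -0.185 -0.052  0.012  0.02   0.006] rho,phi 0.105 139.95 torque 0.01
```

Call:
drive_tool([
  [0.62, -0.67, 0, 0],
  [1.3, -1.29, 0, 0],
  [2.03, -1.84, 0, 0],
  [2.8, -2.33, 0, 0],
  [3.62, -2.75, 0, 0],
  [4.47, -3.1, 0, 0],
  [5.34, -3.37, 0, 0],
  [6.24, -3.56, 0, 0],
  [7.14, -3.68, 0, 0],
])

```text
t: 7.3
ee_pos: [0.5589, 0.0807, 0.0973]
ee_rot: [1.0, 0.0, -0.0, -0.0]
force: [-1.7, -0.8, 0.5]
opening: -0.0001
grasp_force: 0.5
```

Call:
drive_tool([
  [0.92, -0.04, 0, 0],
  [1.83, 0.01, 0, 0],
  [2.74, 0.13, 0, 0],
  [3.63, 0.33, 0, 0],
  [4.5, 0.61, 0, 0],
])

```text
t: 7.8
ee_pos: [0.6038, 0.0743, 0.0973]
ee_rot: [1.0, 0.0, -0.0, -0.0]
force: [-2.0, 0.4, -0.1]
opening: 0.0001
grasp_force: 0.7
```

Call:
drive_tool([
  [0.85, 0.36, 0, 0],
  [1.66, 0.78, 0, 0],
  [2.43, 1.28, 0, 0],
  [3.15, 1.84, 0, 0],
])

```text
t: 8.2
ee_pos: [0.6352, 0.0557, 0.0973]
ee_rot: [1.0, 0.0, -0.0, -0.0]
force: [-2.1, 0.7, -0.2]
opening: -0.0001
grasp_force: 1.0
```

```bash
python3 m.py
```

```text
8.55 [0.6345 0.0562 0.0974] [-0.338  0.201 -0.109  0.014  0.045 -0.   ] rho,phi 0.1048 49.94 torque 0.041
```

Call:
drive_tool([
  [0.03, 0.025, 0, 0],
  [0.06, 0.05, 0, 0],
  [0.09, 0.075, 0, 0],
  [0.12, 0.1, 0, 0],
  [0.15, 0.125, 0, 0],
])

```text
t: 9.1
ee_pos: [0.6362, 0.0548, 0.0974]
ee_rot: [1.0, 0.0, 0.0, -0.0]
force: [-0.4, -0.8, 0.2]
opening: 0.0004
grasp_force: 0.0
```

```bash
python3 m.py
```

```text
9.45 [0.6361 0.0549 0.0973] [-0.027  0.032 -0.101  0.001  0.002 -0.   ] rho,phi 0.1048 48.77 torque 0.004
```

Call:
drive_tool([
  [0.03, 0.025, 0, 0],
  [0.06, 0.05, 0, 0],
  [0.09, 0.075, 0, 0],
  [0.12, 0.1, 0, 0],
  [0.15, 0.125, 0, 0],
  [0.18, 0.15, 0, 0],
  [0.21, 0.175, 0, 0],
])

```text
t: 10.2
ee_pos: [0.6382, 0.0531, 0.0973]
ee_rot: [1.0, 0.0, -0.0, -0.0]
force: [-1.6, 1.5, -0.7]
opening: 0.0002
grasp_force: 0.8
```

```bash
python3 m.py
python3 - <<'E'
from h import *
snap('scene','s2');snap('side','d2')
cv2.imwrite('pics/m2.png',np.hstack([cv2.resize(cv2.imread('pics/s2.png')[125:225,190:310],None,fx=3.3,fy=3.3,interpolation=cv2.INTER_CUBIC),cv2.resize(cv2.imread('pics/d2.png')[140:240,190:310],None,fx=3.3,fy=3.3,interpolation=cv2.INTER_CUBIC)]))
E
```

```text
10.55 [0.6382 0.0531 0.0973] [-1.814  0.883  0.272  0.122  0.212 -0.01 ] rho,phi 0.105 47.28 torque 0.203
```

View pics/m2.png

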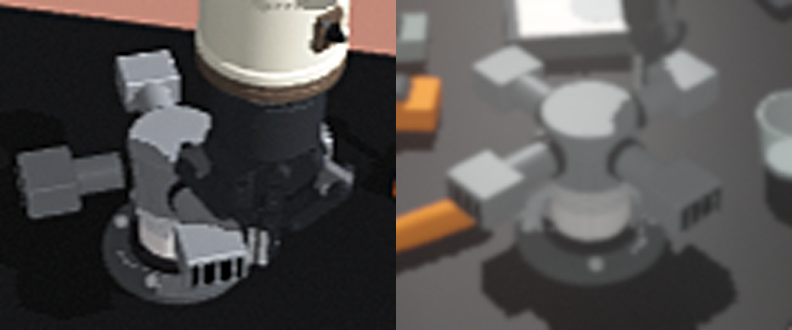

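Both views show the four mouths near the target diagonal, with the finger against the back-right mouth. The mouth tops are at about scene (147,66), (48,163), (210,243) and side crop (508,66), (485,178), (685,78). The static push torque is now about 0.2 N m, which is far above loose, so the seal is taking hold.

Run:
```python
from h import *
P=np.array([(147,66),(48,163),(210,243)])/3.3+[190,125]
Q=(np.array([(508,66),(485,178),(685,78)])-[396,0])/3.3+[190,140]
print(fit(load('s2'),P,[2,3,0],.1175,27)); print(fit(load('d2'),Q,[2,3,1],.1175,27))
```

```text
(array([ 5.70869512e-01, -2.21808613e-02,  2.49747872e+01]), array([ 0.7,  0.2, -0.2,  1.3, -0.4, -1.3]))
(array([ 5.65916970e-01, -3.42349578e-02, -6.53768266e+01]), array([ 0.3,  0.6, -0.5,  0.3,  0.2, -1. ]))
```

Call:
drive_tool([
  [0.03, 0.025, 0, 0],
  [0.05, 0.04, 0, 0],
  [0.08, 0.065, 0, 0],
])

```text
t: 11.0
ee_pos: [0.639, 0.0525, 0.0973]
ee_rot: [1.0, 0.0, -0.0, -0.0]
force: [-2.5, -0.5, -0.9]
opening: -0.0
grasp_force: 0.8
```

```bash
python3 m.py
```

```text
11.35 [0.639  0.0524 0.0973] [-1.734  0.419 -0.106  0.145  0.223 -0.013] rho,phi 0.105 46.7 torque 0.163
```

Call:
drive_tool([
  [-0.8, -0.7, 0, 0],
  [-1.5, -1.3, 0, 0],
  [-1.5, -1.3, -2, 0],
  [-1.5, -1.3, -5, 0],
  [-1.5, -1.3, -9, 0],
  [-1.5, -1.3, -13, 0],
  [-3, -3, -15, 0],
  [-6, -6, -15, 0],
  [-9, -9, -15, 0],
  [-12, -12, -15, 0],
])

```text
t: 12.4
ee_pos: [0.5171, 0.1736, 0.2474]
ee_rot: [1.0, -0.0, 0.0, -0.0]
force: [0.7, -0.1, 0.5]
opening: 0.0002
grasp_force: 0.0
```

Call:
drive_tool([
  [-3, -3, 0, 0],
  [-6, -6, 0, 0],
  [-9, -9, 0, 0],
  [-12, -12, 0, 0],
  [-15, -15, 0, 0],
  [-18, -18, 0, 0],
  [-21, -21, 0, 0],
  [-24, -24, 0, 0],
  [-26, -26, 0, 0],
  [-27, -27, 0, 0],
])

```text
t: 13.4
ee_pos: [0.2466, 0.4436, 0.2475]
ee_rot: [1.0, 0.001, 0.0, -0.0]
force: [1.9, 0.3, -0.3]
opening: -0.0002
grasp_force: 0.0
```

Run:
```python
from h import *
print(env.get_state()['ee_pos'])
snap('scene','s3');snap('side','d3')
a=cv2.imread('pics/s3.png');b=cv2.imread('pics/d3.png')
r=lambda i,y,x,h,w:cv2.resize(i[y:y+h,x:x+w],None,fx=4,fy=4,interpolation=cv2.INTER_CUBIC)
# left: scene nozzle 100x100, switch ; right: side
cv2.imwrite('pics/m3.png',np.vstack([np.hstack([r(a,135,190,85,115),r(a,140,330,85,60)]),np.hstack([r(b,145,190,60,115),r(b,115,160,60,60)])]))
```

```text
[0.24657414 0.44356537 0.24745988]
```

View pics/m3.png

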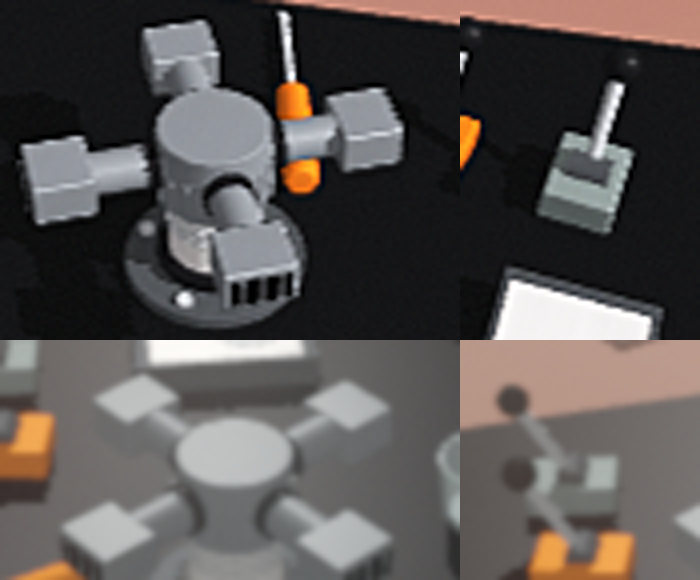

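The scene crop shows the mouth tops at (181,42), (366,112), (256,252) and (59,159). The side crop shows them at (137,399), (347,405), (106,534) and (346,543). The switch block top is near (590,160) in the scene crop, with the ball at (626,67). In the side crop the ball is at (513,401) and the block at (573,480).

Run:
```python
from h import *
a,b=load('s3'),load('d3')
u=lambda p,o,sub=(0,0):(np.array(p,float)-sub+.5)/4-.5+o
PA=u([(256,252),(366,112),(181,42),(59,159)],[190,135]);PB=u([(346,543),(347,405),(137,399),(106,534)],[190,145],[0,340])
ra=fit(a,PA,[0,1,2,3],.1165,25);print(ra)
print(fit(b,PB,[0,1,2,3],.1165,25)); print(fit(b,PB,[3,0,1,2],.1165,25))
def joint(c,P,ks=range(4)):pass
A,B=load('s0'),load('d0')
# board per image, relative to per-image nozzle centre (bias cancels)
ba=atz(A,ua((110,209)),.062);bb=atz(B,ub((579,436)),.062)
print(ba,bb)
# switch: block top corners
ta=u([(570,132),(634,148),(612,208),(545,190)],[330,140],[460,0]);tb=u([(532,458),(617,458),(617,490),(530,492)],[160,115],[460,340])
print('blk side-cam top corners',[atz(b,p,.025)[:2].round(3) for p in tb]);print('scene corners',[atz(a,p,.025)[:2].round(3) for p in ta])
X=u((626,67),[330,140],[460,0]);Y=u((513,401),[160,115],[460,340])
r=least_squares(lambda p:np.r_[proj(a,p)-X,proj(b,p)-Y],[.42,.3,.09]);print('ball',r.x,r.fun)
```

```text
(array([ 5.68226339e-01, -2.28257405e-02,  2.51710968e+01]), array([-0.3, -0.8,  0.1,  0.3,  0.3, -0.3,  0. ,  0.9]))
(array([ 5.66477361e-01, -2.71419266e-02, -6.45657397e+01]), array([-0.3, -0.3,  0.4,  0.4, -0.4,  0.2,  0.3, -0.1]))
(array([ 0.56647736, -0.02714193, 25.43426061]), array([-0.3, -0.3,  0.4,  0.4, -0.4,  0.2,  0.3, -0.1]))
[ 0.70397477 -0.27898128  0.062     ] [ 0.69965993 -0.29119525  0.062     ]
blk side-cam top corners [array([0.427, 0.324]), array([0.492, 0.305]), array([0.484, 0.258]), array([0.418, 0.275])]
scene corners [array([0.419, 0.281]), array([0.427, 0.326]), array([0.492, 0.309]), array([0.483, 0.263])]
ball [0.41723024 0.30574646 0.08934569] [-0.01126816  0.0166629  -0.01388309 -0.01763651]
```

Run:
```python
from h import *
for f,c0 in(('s3',(.5682,-.0228)),('d3',(.5665,-.0271))):
    c=load(f);I=cv2.cvtColor(c['frame'],cv2.COLOR_RGB2HSV)
    m=((I[:,:,0]>55)&(I[:,:,0]<90)&(I[:,:,1]>120)&(I[:,:,2]>30)).astype(np.uint8)
    n,L,S,C=cv2.connectedComponentsWithStats(m,connectivity=8)
    est=proj(c,[.7014,-.2851,.062]);
    ok=[i for i in range(1,n) if np.hypot(*(C[i]-est))<35 and S[i,4]>5]
    v,u=np.nonzero(np.isin(L,ok));W=np.array([atz(c,(x,y),.062)[:2] for x,y in zip(u,v)],np.float32)
    r=cv2.minAreaRect(W*1000);d=np.array(r[0])/1000-c0
    print(f,len(W),r,W.mean(0),'bearing',np.degrees(np.arctan2(d[1],d[0])))
    # nozzle angle by tube/box gray silhouette
    best=[]
    sat=I[:,:,1];val=I[:,:,2]
    for th in np.arange(20,31,.5):
        M=np.zeros(m.shape,np.uint8)
        for k in range(4):
            g=np.radians(th+90*k);R=np.array([[np.cos(g),-np.sin(g)],[np.sin(g),np.cos(g)]])
            q=np.array([[.08,-.023],[.12,-.023],[.12,.023],[.08,.023]])@R.T+c0
            P=proj(c,np.c_[q,np.full(4,.1165)])
            cv2.fillConvexPoly(M,np.int32(np.round(P*16)),1,shift=4)
        best.append((val[M>0].astype(float).mean(),th))
    print(np.round(best,1).tolist())
```

```text
s3 679 ((702.109130859375, -287.51654052734375), (84.33049774169922, 110.98125457763672), 24.57682228088379) [ 0.7057771  -0.28774944] bearing -63.16704149676923
[[135.8, 20.0], [136.6, 20.5], [137.7, 21.0], [139.6, 21.5], [141.5, 22.0], [142.0, 22.5], [143.6, 23.0], [145.6, 23.5], [147.0, 24.0], [147.6, 24.5], [147.9, 25.0], [147.9, 25.5], [148.7, 26.0], [149.0, 26.5], [148.2, 27.0], [147.1, 27.5], [145.2, 28.0], [143.8, 28.5], [141.6, 29.0], [139.6, 29.5], [137.9, 30.0], [137.1, 30.5]]
d3 466 ((698.2966918945312, -291.072021484375), (76.98486328125, 104.22914123535156), 25.138521194458008) [ 0.6988892 -0.2948715] bearing -63.46783195166886
[[159.4, 20.0], [160.4, 20.5], [160.6, 21.0], [163.3, 21.5], [164.6, 22.0], [165.4, 22.5], [165.9, 23.0], [166.7, 23.5], [166.1, 24.0], [167.4, 24.5], [169.1, 25.0], [167.9, 25.5], [168.2, 26.0], [167.9, 26.5], [166.6, 27.0], [165.8, 27.5], [164.3, 28.0], [164.2, 28.5], [163.8, 29.0], [161.0, 29.5], [161.0, 30.0], [159.2, 30.5]]
```

Call:
drive_tool([
  [3, 3.1, 0, 0],
  [6, 6.2, 0, 0],
  [9, 9.3, 0, 0],
  [12, 12.4, 0, 0],
  [12.34, 12.76, 3, 0],
  [12.34, 12.76, 7, 0],
  [12.34, 12.76, 11, 0],
  [12.34, 12.76, 14, 0],
  [12.34, 12.76, 15.55, 0],
  [12.34, 12.76, 15.55, 0],
])

```text
t: 14.5
ee_pos: [0.3718, 0.3132, 0.0899]
ee_rot: [1.0, -0.0, -0.001, 0.001]
force: [-0.1, -0.1, 1.3]
opening: 0.0002
grasp_force: 0.0
```

Run:
```python
from h import *
env.capture('wrist');env.capture('wrist')
p=env.get_state()['ee_pos'];print(p)
for T in((.466,.2897),): d=(np.array(T)-p[:2])*100;print('to on: dx,dy',d[0],-d[1])
```

```text
[0.37292211 0.31429364 0.09255291]
to on: dx,dy 9.30778894952144 2.459363957066918
```

Push to about 4 mm short of the on stop, then creep.

Call:
drive_tool([
  [0.9, 0.24, 0, 0],
  [1.8, 0.48, 0, 0],
  [2.7, 0.72, 0, 0],
  [3.6, 0.95, 0, 0],
  [4.5, 1.19, 0, 0],
  [5.4, 1.43, 0, 0],
  [6.3, 1.66, 0, 0],
  [7.2, 1.9, 0, 0],
  [8.1, 2.14, 0, 0],
  [8.9, 2.35, 0, 0],
])

```text
t: 15.6
ee_pos: [0.4621, 0.2911, 0.0917]
ee_rot: [1.0, 0.0, -0.0, 0.0]
force: [-1.8, -0.4, -1.1]
opening: 0.0002
grasp_force: 0.5
```

Call:
drive_tool([
  [0.1, 0.03, 0, 0],
  [0.2, 0.05, 0, 0],
  [0.3, 0.08, 0, 0],
  [0.4, 0.11, 0, 0],
])

```text
t: 16.0
ee_pos: [0.4651, 0.2903, 0.0918]
ee_rot: [1.0, 0.0, -0.0, -0.0]
force: [0.2, 1.3, 0.1]
opening: 0.0001
grasp_force: 0.5
```

Creep on until the stop is felt.

Call:
drive_tool([
  [0.08, 0.02, 0, 0],
  [0.16, 0.04, 0, 0],
  [0.24, 0.06, 0, 0],
])

```text
t: 16.3
ee_pos: [0.4678, 0.2897, 0.0919]
ee_rot: [1.0, 0.0, -0.0, -0.0]
force: [-1.5, -0.5, -1.0]
opening: -0.0
grasp_force: 0.5
```

Call:
drive_tool([
  [0.08, 0.02, 0, 0],
  [0.16, 0.04, 0, 0],
  [0.24, 0.06, 0, 0],
])

```text
t: 16.6
ee_pos: [0.4691, 0.2893, 0.0916]
ee_rot: [1.0, 0.0, -0.001, -0.0]
force: [-15.1, 5.0, 4.4]
opening: 0.0002
grasp_force: 7.3
```

The stop is felt at about 16 N, so the lever is fully over. Now I'll back off and check.

Call:
drive_tool([
  [-1, -0.26, 0, 0],
  [-2.5, -0.65, 0, 0],
  [-4, -1.05, 0, 0],
  [-6, -1.6, 0, 0],
  [-7, -1.8, -3, 0],
  [-7, -1.8, -7, 0],
  [-7, -1.8, -11, 0],
  [-9, -4, -14, 0],
  [-12, -8, -15, 0],
  [-14, -11, -15, 0],
])

```text
t: 17.6
ee_pos: [0.3279, 0.4007, 0.2442]
ee_rot: [1.0, 0.0, 0.001, -0.001]
force: [0.3, 0.9, -0.6]
opening: -0.0001
grasp_force: 0.0
```

Run:
```python
from h import *
a=snap('scene','s4');b=snap('side','d4')
print(env.get_state()['ee_pos'])
cv2.imwrite('pics/m4.png',np.hstack([cv2.resize(cv2.imread('pics/s4.png')[120:270,80:400],(512,240)),cv2.resize(cv2.imread('pics/d4.png')[110:250,150:320],(288,240))]))
for k in(a,b): print(proj(k,[.4924,.2826,.092]))
```

```text
[0.32656193 0.40180458 0.24237336]
[363.27412411 172.65514207]
[198.24999468 129.2637589 ]
```

View pics/m4.png

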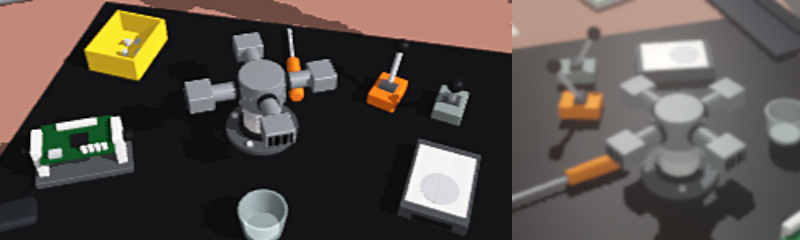

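The grey switch's ball is now on the far side, at scene pixel (366,174) against a predicted (363,173). The nozzle is unchanged and the other things have not moved.

```bash
python3 -c "
from bench import env
print(env.finish_job())"
```

```text
the job is handed in; nothing more can be done
None
```

The nozzle is screwed down until the seal took hold (push torque about 0.18 N m against 0.06 loose) and left with a mouth within about 2° of the board's middle; the grey switch is fully on, nothing else was moved, and the job is handed in.

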